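Click the glide onto a foot rail held in the corner stop

TASK

First push the wooden foot rail square into the corner stop, so that its long side lies flush on the long batten and its end on the short one. Then put the smaller of the two loose round glide caps, felt up, on the rail's bare stud and press it down until it clicks and sits fully home on its base. Do not let up after the click: finish while still pressing down firmly on the cap, with the rail still flush in the corner, so that I can check that it sits flat all round; leave the larger glide, the screwdriver, the sanding block and the tape measure where they are.

Things in the scene. Friction and masses are not known exactly. Their poses are not given: they have to be found in the camera images.
- corner_stop: Fixed L of two dark hardwood battens on the bench, 22 mm high, 45 mm wide, 8 mm gap in the corner. Origin at bench level in the inner corner. +x points into the long batten: its inner face is the plane x = 0, from y = -8 to -260 mm. +y points into the short batten: its inner face is the plane y = 0, from x = -140 to +45 mm.
- flush (a point): Fixed point of the corner stop, at x = -25, y = -110 mm in its frame, bench level: the rail's origin lies here, with its axes parallel to the stop's, when the rail is flush on both battens.
- foot_rail: Loose wooden rail, 50 (x) by 220 (y) by 30 mm high, about 0.3 kg, bottom up. Origin under its centre, on the bench top (assembly_table, z = 0). On top it carries a fitted glide (44 mm across, 26 mm high) at y = +65 mm, the end for the short batten, and the bare stud at y = -65. Starts 45 to 85 mm short of the long batten, 30 to 80 mm short of the short one, up to 0.28 rad out of square.
- stud (a point): Foot of the bare white stud, centre of the top face of its base (40 mm across, 4 mm thick), 34 mm above the bench; z up. The stud is four springy leaves, 16 mm high, 15 mm across at the tip, 25 mm at the bulge 9 mm up. A cap set on it stops 14 mm up; pushed on, resistance climbs to about 10 N (8 to 14), drops at the click, then climbs again on the base.
- glide_cap: The loose cap that fits: round black plastic cup, mouth down, 44 mm across and 22 mm high, 30 g, grey felt disc (37 mm across) on top. Origin at the centre of its underside, z up. The mouth is a lip with 21 mm bore, 4 mm thick; above it the chamber is 29 mm wide. Lies on the bench; any turn about z fits. When home its origin is at point stud.
- large_glide: Bystander: a larger glide of the same make, 58 mm across and 26 mm high, on the bench 110 to 190 mm from the small one; the two may swap places. Origin at the centre of its underside.
- screwdriver: Bystander: flat screwdriver, 206 mm long, 29 mm thick at the handle, lying to the right of the loose glides. Origin under its middle.
- sanding_block: Bystander: sanding block, 67 x 118 x 32 mm, on the front edge of the bench, left of the rail. Origin under its middle.
- tape_measure: Bystander: tape measure, 37 x 91 x 73 mm, standing left of the corner stop. Origin under its middle.
Mind the look-alikes: they are no part of the job. What is shaped like the glide_cap but orange is not meant.

How it is judged:
On the way, in this order (a step that is already met when the one before it is completed fails the run):
1. the rail is flush in the corner: within 2.5 mm of both battens and square to 0.02 rad (x of foot_rail in the frame of corner_stop above -0.0275 m and y of foot_rail in the frame of corner_stop above -0.1125 m and angle between the y axis of foot_rail and the y axis of corner_stop, either way round below 0.02 rad), for 0.2 s.
2. the cap has clicked onto the stud and sits on its base (z of glide_cap in the frame of stud between -0.003 and 0.0015 m and horizontal distance between glide_cap and stud below 0.003 m), for 0.2 s.
At the end, for the whole second after the job is handed in: Rail within 2.5 mm of both battens, square to 0.02 rad; small cap clicked on, underside within 1.5 mm of the base, upright, centred to 3 mm; still pressed down by the robot through the last second: over 5 N between cap and rail, over 9 N between rail and bench (2.5 to 4 N of it weight) (all of step 1 and all of step 2 and angle between the z axis of glide_cap and the z axis of foot_rail, either way round below 0.06 rad and angle between foot_rail's own z axis and vertical below 0.03 rad and contact force between glide_cap and foot_rail above 5 N and contact force between foot_rail and assembly_table above 9 N and contact force between glide_cap and the fingers above 3 N); the arm keeps its last pose, push and grip.
It fails at once if a bystander is pushed more than 20 mm from its place (distance of any of large_glide, screwdriver, sanding_block, tape_measure from where it was at the start of the episode above 0.02 m).
It also fails if it takes over 72 s, if anything falls off the work surface, if the arm or the gripper's body presses on something with over 40 N, if the wrist force passes 120 N, or if a joint passes its speed limit or range.

ROBOT

A 7-joint arm with a two-finger parallel gripper is mounted at the origin on a cart in front of the work surface, level with it; the furniture and walls round the work are solid. World frame = base frame: x ahead of the robot, y to its left, z up, the work surface at z = 0. Lengths are in m, angles in rad, forces in N, time in s.
With the tool pointing down it reaches from about 0.4 to 0.85 m from the base axis. Payload 6.9 kg.
Tool frame: the origin (TCP) lies midway between the tips of the shut fingers; the grasp point (between the pads) lies 19 mm behind it (ctrl.tcp_to_grasp is the distance from the TCP to the grasp point, in m); z points along the fingers, y is the line along which they close (so a half turn about z gives the same grasp; the last joint's range is limited). The gripper opens to 85 mm and grips with 20 to 120 N. Pads are 22 mm wide; open, the fingers measure 114 mm over their backs; the gripper's body (76 mm by 85 mm) begins 54 mm behind the grasp point. The pads swing forward as they close: fully open they stand 13 mm farther back than shut.
Start: joints at [-1.135, 0.507, -0.238, 1.5, 0.126, 1.149, -0.155], TCP at [0.202, 0.591, 0.231] pointing down, gripper open.
Joint ranges: [-3.08, 3.08], [-0.24, 2.05], [-1.43, 1.35], [0, 2.5], [-1.52, 4.66], [0.17, 1.96], [-2.89, 2.89]. Speed limits (rad/s): [2.39, 2.39, 3.14, 3.14, 3.14, 3.14, 3.14].

INTERFACE

Orientations are given as a unit quaternion [x, y, z, w].
In Python, from cell import ctrl, capture, camera_info gives the robot as it stands.
- The arm moves only by the tool apply_moves, never from a script. Its argument "plan" is a list of rows, each a list of 3 entries, a list of its own where there are three numbers: the opening, from -1 (shut) to 1 (fully open), then the shift along the world's x, y, z each as a share of 0.15 m, from -1 to 1, then the turn, a rotation vector about the world's x, y, z each as a share of 4 degrees, from -1 to 1. In form: [[gripper, [x, y, z], [wx, wy, wz]], ...]. A call has 1 to 8 rows; each row shifts and turns the commanded pose from where the row before left it; what a row does not reach is not made up. A row lasts 1/10 s, in which the tool goes at most 50 mm and 8.59 degrees, less where a joint would pass 70% of its speed; a pose out of reach is approached as far as the arm can. A call with a number of a shift or a turn outside -1 to 1 is refused whole. A call with a gripper value outside its range is refused whole. The fingers move at their own pace and stop on an object; "force" is the grip in N (left out, the last holds). Time passes only in rows, so rows that do not move let the fingers close. It gives the time, the measured TCP pose, the force, the opening and the grip force at its end, in the units of the state.
- ctrl.get_obs(): the state, without advancing time (a new reading comes with each control period).
- capture(name): name is "scene" or "top"; returns the picture (420x560x3 uint8, red, green, blue); there is no depth.
- camera_info(name): a dict with "mtx" (3x3 intrinsics, pixels), "dist" ([k1, k2, p1, p2, k3] as OpenCV has them; the pictures are not rectified), "xyz" and "orientation" of the camera in the world. Camera axes: x right, y down, z forward; pixel columns grow to the right and rows downward; lengths in m; the calibration is good to about 2 mm. A picture is of the moment at which its call begins. camera_info takes no time and is no camera call.
- ctrl.finish_job(): hands the job in; it is judged then, once.
The state is a dict: "clock": time; "qpos": joint angles; "joint_vel": joint speeds; "tau": joint torques, N m; "eef_pos": TCP position; "orientation": TCP orientation; "ft_force": force on the tool from outside, world axes, zero at the start; "wrist_torque": the same for the moment, N m; "opening": finger opening in m; "grip_force": force on a finger pad.
Only numpy, scipy, OpenCV 4.12 (cv2) and the standard library are available. Lean on these libraries where they do the work, as an engineer would, in place of code of your own. Each camera call takes 0.05 s, during which the arm holds its last target. There are 200 camera calls.

## Working session

There is one attempt and no reset: what is moved stays moved. The work goes in short steps, Python scripts to look and compute and a tool call to move; the robot and the scene stay as the last step left them, time stands still between calls to the robot, and variables do not carry over. Pictures are saved under pics/ and viewed, at most 10 in all, crops included, and the job is handed in when it is done.

Besides the shell and the picture viewer there is one more tool, called after ">>>" as name(argument=value, ...) on one line, values as JSON. apply_moves: Moves the arm, as the interface text tells. Shift numbers are shares of 0.15 m and turn numbers shares of 4 degrees, none past 1 either way. Its arguments: {"type":"object","properties":{"plan":{"type":"array"},"force":{"type":"number"}},"required":["plan"]}

```bash
ls; mkdir -p pics; python3 - <<'E'
from cell import ctrl,capture,camera_info
import cv2
for n in("scene","top"):
    im=capture(n); cv2.imwrite(f"pics/{n}0.png",im[:,:,::-1]); print(n,camera_info(n))
o=ctrl.get_obs(); print(o['clock'],o['eef_pos'],o['orientation'],o['ft_force'],o['opening'],ctrl.tcp_to_grasp)
E
```

```text
pics
scene {'mtx': array([[466.92954179,   0.        , 267.72299603],
       [  0.        , 466.92954179, 217.76897694],
       [  0.        ,   0.        ,   1.        ]]), 'dist': array([-0.08554196,  0.        ,  0.        ,  0.        ,  0.        ]), 'xyz': array([-0.04551054, -0.71664303,  1.01196958]), 'orientation': array([ 0.88370373, -0.30833726,  0.11693266, -0.33214847])}
top {'mtx': array([[408.99999939,   0.        , 274.09452658],
       [  0.        , 408.99999939, 210.92142372],
       [  0.        ,   0.        ,   1.        ]]), 'dist': array([-0.06039337,  0.        ,  0.        ,  0.        ,  0.        ]), 'xyz': array([ 0.34559859, -0.05008111,  1.40808249]), 'orientation': array([ 0.71150343, -0.70103709,  0.03409286, -0.03387537])}
0.1 [0.20235156 0.59087798 0.23050808] [ 1.64167227e-01  9.86432195e-01 -7.97073120e-04 -1.09471867e-04] [ 0.4678748  -0.03823886 -0.0744953 ] 0.08536983165100416 0.0187
```

View pics/scene0.png

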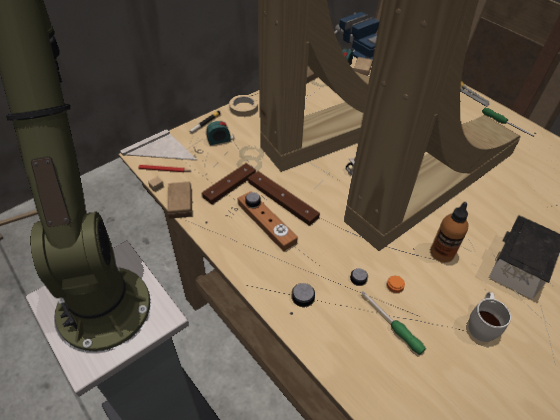

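View pics/top0.png

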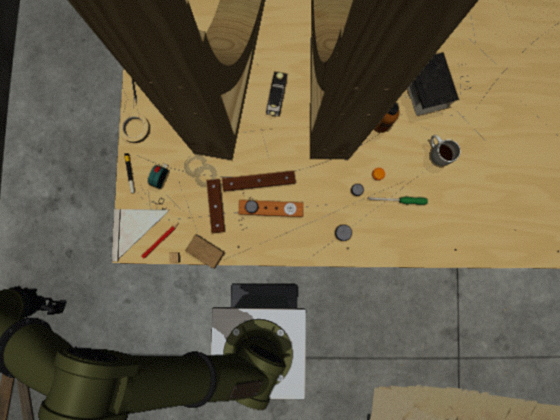

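```bash
cat > h.py <<'E'
import numpy as np,cv2
from scipy.spatial.transform import Rotation as R
from cell import ctrl,capture,camera_info
def ray(n,px):
    c=camera_info(n); p=cv2.undistortPoints(np.array(px,float).reshape(-1,1,2),c['mtx'],c['dist']).reshape(-1,2)
    d=R.from_quat(c['orientation']).apply(np.c_[p,np.ones(len(p))]); return np.array(c['xyz']),d
def plane(n,px,z):
    o,d=ray(n,px); return o+d*((z-o[2])/d[:,2])[:,None]
def proj(n,P):
    c=camera_info(n); r=R.from_quat(c['orientation']).inv(); P=np.array(P,float).reshape(-1,3)
    return cv2.projectPoints(r.apply(P-c['xyz']),np.zeros(3),np.zeros(3),c['mtx'],c['dist'])[0].reshape(-1,2)
E
python3 - <<'E'
from h import *
s=cv2.imread('pics/scene0.png');t=cv2.imread('pics/top0.png')
a=cv2.resize(s[155:345,140:440],None,fx=2.6,fy=2.6,interpolation=cv2.INTER_CUBIC)
cv2.imwrite('pics/c1.png',a[:600,:800])
b=cv2.resize(t[150:270,190:400],None,fx=3.8,fy=3.8,interpolation=cv2.INTER_CUBIC)
cv2.imwrite('pics/c2.png',b)
for n,px in(("scene",[(281,230),(303,294),(359,276),(396,284)]),("top",[(290,209),(344,233),(357,190),(378,174)])): print(n,plane(n,px,.022).round(3).tolist())
print(a.shape,b.shape)
E
```

```text
scene [[0.497, -0.097, 0.022], [0.408, -0.289, 0.022], [0.556, -0.338, 0.022], [0.612, -0.414, 0.022]]
top [[0.487, -0.104, 0.022], [0.408, -0.288, 0.022], [0.556, -0.333, 0.022], [0.613, -0.406, 0.022]]
(494, 780, 3) (456, 798, 3)
```

View pics/c1.png

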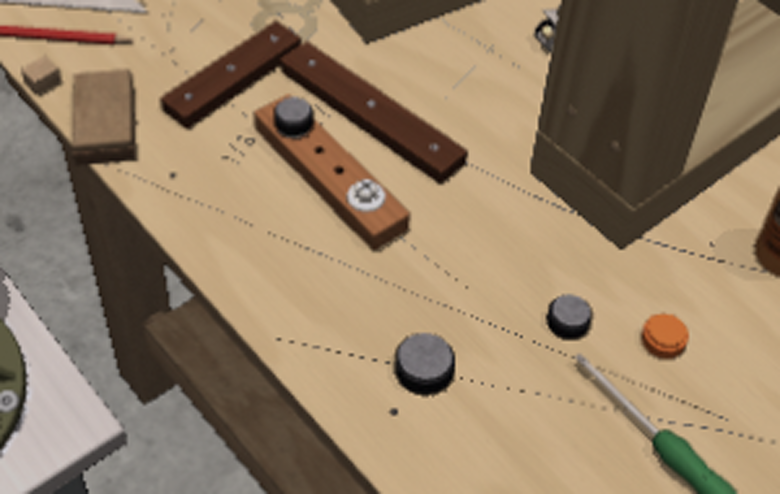

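View pics/c2.png

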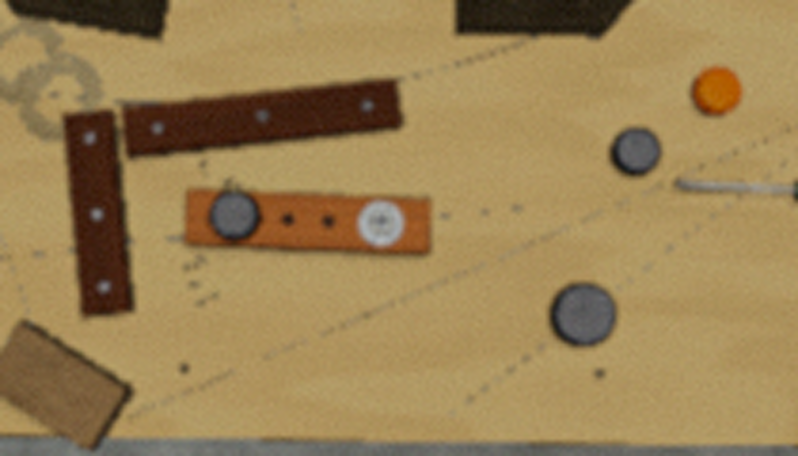

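The crops show three loose round caps. The small black one with grey felt is at scene (359,276), top (357,190). The larger black one is at scene (303,294), top (344,233), and the orange look-alike is at scene (396,284), top (378,174). The target is the small black one: black plastic, grey felt, and the smaller of the two blacks. The rail lies inside the L, with its stud (white) at scene (281,230), top (290,209).

```bash
cat > meas.py <<'E'
from h import *
def comps(m,mn):
    n,l,st,c=cv2.connectedComponentsWithStats(m.astype(np.uint8)); return [(l==i,st[i],c[i]) for i in range(1,n) if st[i][4]>=mn]
def rect(n,mask,z):
    cs,_=cv2.findContours(mask.astype(np.uint8),cv2.RETR_EXTERNAL,cv2.CHAIN_APPROX_NONE); c=max(cs,key=cv2.contourArea).reshape(-1,2)
    P=plane(n,c,z)[:,:2]; (x,y),wh,a=cv2.minAreaRect((P*1000).astype(np.float32))
    return np.array([x,y]).round(1),np.round(wh,1),round(a,2)
def run(tag):
  for n,roi in(("top",(190,150,400,265)),("scene",(190,150,420,345))):
    im=capture(n); cv2.imwrite(f"pics/{n}_{tag}.png",im[:,:,::-1])
    hsv=cv2.cvtColor(im,cv2.COLOR_RGB2HSV).astype(int); H,S,V=hsv[...,0],hsv[...,1],hsv[...,2]
    yy,xx=np.mgrid[:420,:560]; box=(xx>roi[0])&(yy>roi[1])&(xx<roi[2])&(yy<roi[3])
    for nm,m,z,mn in(("batten",(S>120)&(V<100)&((H<12)|(H>170)),.022,200),("rail",(S>140)&(V>110)&(H<14),.030,200),
        ("felt",(S<60)&(V>60)&(V<150),.024,30),("white",(S<60)&(V>165),.036,30)):
      for k,st,c in comps(m&box,mn):
        print(n,nm,'px',c.round(1),'area',st[4],'plane c',plane(n,[c],z)[0].round(4)[:2],'rect',*rect(n,k,z))
if __name__=="__main__":
  import sys; run(sys.argv[1])
E
python3 meas.py m1
```

```text
top batten px [258.  180.6] area 723 plane c [0.5829 0.0074] rect [583.8   6.3] [ 41.1 244.7] 7.22
top batten px [215.4 206. ] area 534 plane c [0.4933 0.151 ] rect [494.8 151.1] [178.2  42.3] 6.77
top rail px [270.9 208.3] area 310 plane c [ 0.4872 -0.0386] rect [488.5 -41.5] [111.8  46.2] 88.24
top felt px [357.6 188.9] area 93 plane c [ 0.5592 -0.3346] rect [ 558.9 -336. ] [34.5 34.8] 89.72
top felt px [251. 206.] area 101 plane c [0.4948 0.0293] rect [494.8  29.4] [34.3 34.1] 1.09
top felt px [343.6 232.3] area 187 plane c [ 0.4099 -0.2862] rect [ 409.8 -286.2] [50.  48.8] 64.12
scene batten px [261.3 192.1] area 1861 plane c [0.5441 0.0522] rect [510.2  17.9] [189.  311.1] 7.74
scene rail px [270.5 222.3] area 518 plane c [ 0.4875 -0.062 ] rect [489.8 -61.1] [170.6  45.2] 89.03
scene rail px [395.7 282.7] area 200 plane c [ 0.6088 -0.4138] rect [ 609.  -413.8] [43.4 41. ] 6.0
scene felt px [252.4 196.9] area 101 plane c [0.5105 0.0514] rect [510.6  51.8] [37.1 35.4] 87.78
scene felt px [280.2 228.8] area 35 plane c [ 0.4968 -0.0932] rect [499.4 -91.4] [28.9 19.3] 50.74
scene felt px [207.4 265.8] area 105 plane c [ 0.2701 -0.0725] rect [267.4 -66.6] [50.2 25.2] 88.81
scene felt px [359.3 273.9] area 136 plane c [ 0.5598 -0.3349] rect [ 560.1 -333.5] [34.  36.4] 51.25
scene felt px [303.2 291.4] area 293 plane c [ 0.4128 -0.2847] rect [ 413.  -284.3] [50.2 49.9] 10.02
scene felt px [377.2 307.7] area 42 plane c [ 0.5224 -0.4321] rect [ 525.6 -428.7] [102.5   7.7] 87.58
scene felt px [210. 328.] area 1402 plane c [ 0.1753 -0.2249] rect [ 192.4 -223.6] [116.4 116.3] 57.38
scene white px [280.1 230.5] area 70 plane c [ 0.4862 -0.1051] rect [ 488.2 -104.5] [35.3 35.5] 49.94
scene white px [378.8 307.2] area 53 plane c [ 0.5195 -0.437 ] rect [ 519.5 -436.1] [88.9  2. ] 87.42
```

```bash
python3 - <<'E'
from h import *
for z in(.056,):
  print('fitted',plane('top',[(251,206)],z)[0].round(4),plane('scene',[(252.4,196.9)],z)[0].round(4))
print('stud z.034 scene',plane('scene',[(280.1,229.8)],.034).round(4))
t=cv2.imread('pics/top_m1.png');h=cv2.cvtColor(t,cv2.COLOR_BGR2HSV).astype(int)
m=(h[...,1]<70)&(h[...,2]>130);m[:,:278]=0;m[:,303:]=0;m[:198]=0;m[222:]=0
y,x=np.nonzero(m);print(len(x),x.mean(),y.mean(),'stud top',plane('top',[(x.mean(),y.mean())],.036).round(4))
print('rail corners top z.03',plane('top',[(239,200),(238.5,214),(303,216),(303,202)],.03).round(3).tolist())
print('leg bottoms top',plane('top',[(310,158),(348,158),(194,158),(233,159)],0).round(3).tolist())
print('leg scene',plane('scene',[(345,218),(378,249)],0).round(3).tolist())
print('driver tip',plane('top',[(368,198.5)],.01).round(3),plane('scene',[(362,293)],.01).round(3))
E
```

```text
fitted [0.4913 0.0275 0.056 ] [0.4925 0.0265 0.056 ]
stud z.034 scene [[ 0.4889 -0.102   0.034 ]]
104 289.7980769230769 208.375 stud top [[ 0.4874 -0.1024  0.036 ]]
rail corners top z.03 [[0.514, 0.07, 0.03], [0.466, 0.071, 0.03], [0.463, -0.148, 0.03], [0.51, -0.147, 0.03]]
leg bottoms top [[0.67, -0.173, 0.0], [0.672, -0.306, 0.0], [0.664, 0.235, 0.0], [0.662, 0.097, 0.0]]
leg scene [[0.683, -0.163, 0.0], [0.674, -0.3, 0.0]]
driver tip [[ 0.528 -0.373  0.01 ]] [[ 0.532 -0.375  0.01 ]]
```

>>> apply_moves(plan=[[1,[0.08,-0.175,0],[0,0,-0.755]],[1,[0.08,-0.175,0],[0,0,-0.755]],[1,[0.08,-0.175,0],[0,0,-0.755]],[1,[0.08,-0.175,0],[0,0,-0.755]],[1,[0.08,-0.175,0],[0,0,-0.755]],[1,[0.08,-0.175,0],[0,0,-0.755]],[1,[0.08,-0.175,0],[0,0,-0.755]],[1,[0.08,-0.175,0],[0,0,-0.755]]], force=40)

```text
clock: 1.0
eef_pos: [0.2988, 0.3801, 0.2312]
orientation: [0.368, 0.93, -0.0, -0.0]
ft_force: [0.9, 0.7, -0.0]
opening: 0.0852
grip_force: 0.0
```

>>> apply_moves(plan=[[1,[0.08,-0.175,-0.03],[0,0,-0.755]],[1,[0.08,-0.175,-0.03],[0,0,-0.755]],[1,[0.08,-0.175,-0.03],[0,0,-0.755]],[1,[0.08,-0.175,-0.03],[0,0,-0.755]],[1,[0.08,-0.175,-0.03],[0,0,-0.755]],[1,[0.08,-0.175,-0.03],[0,0,-0.755]],[1,[0.08,-0.175,-0.03],[0,0,-0.755]],[1,[0.08,-0.175,-0.03],[0,0,-0.755]]])

```text
clock: 1.8
eef_pos: [0.3947, 0.1702, 0.1952]
orientation: [0.554, 0.832, 0.0, 0.0]
ft_force: [0.1, 0.0, -0.5]
opening: 0.0853
grip_force: 0.0
```

>>> apply_moves(plan=[[1,[0.08,-0.175,-0.03],[0,0,-0.755]],[1,[0.08,-0.175,-0.03],[0,0,-0.755]],[1,[0.08,-0.175,-0.03],[0,0,-0.755]],[1,[0.08,-0.175,-0.03],[0,0,-0.755]],[1,[0.08,-0.175,-0.03],[0,0,-0.755]],[1,[0.08,-0.175,-0.03],[0,0,-0.755]],[1,[0.08,-0.175,-0.03],[0,0,-0.755]],[1,[0.08,-0.175,-0.03],[0,0,-0.755]]])

```text
clock: 2.6
eef_pos: [0.4908, -0.0397, 0.159]
orientation: [0.716, 0.698, -0.0, -0.0]
ft_force: [0.9, 0.1, -0.6]
opening: 0.0856
grip_force: 0.0
```

>>> apply_moves(plan=[[1,[0,0.01,-0.2],[0,0,0]],[1,[0,0,-0.2],[0,0,0]],[1,[0,0,-0.2],[0,0,0]],[1,[0,0,-0.2],[0,0,0]],[1,[0,0,-0.2],[0,0,0]],[-1,[0,0,0],[0,0,0]],[-1,[0,0,0],[0,0,0]],[-1,[0,0,0],[0,0,0]]], force=40)

```text
clock: 3.4
eef_pos: [0.491, -0.0373, 0.0107]
orientation: [0.716, 0.699, 0.001, 0.0]
ft_force: [-0.8, 0.3, -3.6]
opening: 0.0491
grip_force: 42.3
```

>>> apply_moves(plan=[[-1,[0,0,0],[0,0,0]],[-1,[0,0,0],[0,0,0]],[-1,[0,0,0],[0,0,0]],[-1,[0,0,0],[0,0,0]],[-1,[0,0,0],[0,0,0]],[-1,[0,0,0],[0,0,0]]])

```text
clock: 4.0
eef_pos: [0.4912, -0.0372, 0.0105]
orientation: [0.716, 0.699, 0.001, 0.001]
ft_force: [-0.5, 0.0, 7.9]
opening: 0.0491
grip_force: 43.5
```

>>> apply_moves(plan=[[-1,[0.02,0.06,0.005],[0,0,0.355]],[-1,[0.02,0.06,0],[0,0,0.355]],[-1,[0.02,0.06,0],[0,0,0.355]],[-1,[0.02,0.06,0],[0,0,0.355]],[-1,[0.02,0.06,0],[0,0,0.355]],[-1,[0.02,0.06,0],[0,0,0.355]],[-1,[0,0,0],[0,0,0]],[-1,[0,0,0],[0,0,0]]])

```text
clock: 4.8
eef_pos: [0.5096, 0.0186, 0.0105]
orientation: [0.66, 0.751, 0.001, 0.0]
ft_force: [0.5, 0.9, 5.4]
opening: 0.049
grip_force: 43.1
```

```bash
python3 meas.py m2 | grep -v white; python3 - <<'E'
import cv2
a=cv2.imread('pics/scene_m2.png')[140:300,180:390]
cv2.imwrite('pics/c3.png',cv2.resize(a,None,fx=3.5,fy=3.5,interpolation=2))
E
```

```text
top batten px [281.1 178.2] area 254 plane c [ 0.5924 -0.0718] rect [592.8 -70.3] [39.2 91.1] 8.06
top batten px [213.4 193.1] area 262 plane c [0.5375 0.159 ] rect [529.2 154.6] [110.4  41.8] 6.5
top felt px [357.3 189.1] area 95 plane c [ 0.5585 -0.3336] rect [ 558.8 -332.6] [34.6 34.5] 0.91
top felt px [273.2 199.7] area 103 plane c [ 0.5176 -0.046 ] rect [518.2 -45.2] [36.3 36.3] 46.02
top felt px [343.6 232.3] area 189 plane c [ 0.4099 -0.2862] rect [ 410.2 -286.2] [51.3 49. ] 26.85
scene batten px [224.  185.5] area 595 plane c [0.4737 0.1438] rect [490.2 130.9] [180.   80.1] 7.05
scene batten px [293.9 205.1] area 747 plane c [ 0.5857 -0.0478] rect [584.5 -41.1] [ 53.7 173.6] 7.84
scene rail px [395.7 282.7] area 201 plane c [ 0.6087 -0.4138] rect [ 609.  -413.8] [43.4 41. ] 6.0
scene felt px [242.3 184.5] area 82 plane c [0.518  0.1114] rect [517.1 112.8] [39.4 29. ] 46.51
scene felt px [275.5 212.9] area 130 plane c [ 0.5239 -0.0393] rect [525.  -38.1] [42. 37.] 51.39
scene felt px [207.3 265.8] area 95 plane c [ 0.2699 -0.0724] rect [267.4 -66.6] [50.2 25.2] 88.81
scene felt px [359.2 274.1] area 135 plane c [ 0.5592 -0.3353] rect [ 559.2 -334.8] [30.8 36.4] 51.25
scene felt px [303.  291.7] area 295 plane c [ 0.412  -0.2851] rect [ 411.6 -284.6] [50.7 50.2] 89.72
scene felt px [209.7 326.6] area 1098 plane c [ 0.1769 -0.2212] rect [ 192.4 -223.6] [116.4 116.3] 57.38
```

View pics/c3.png

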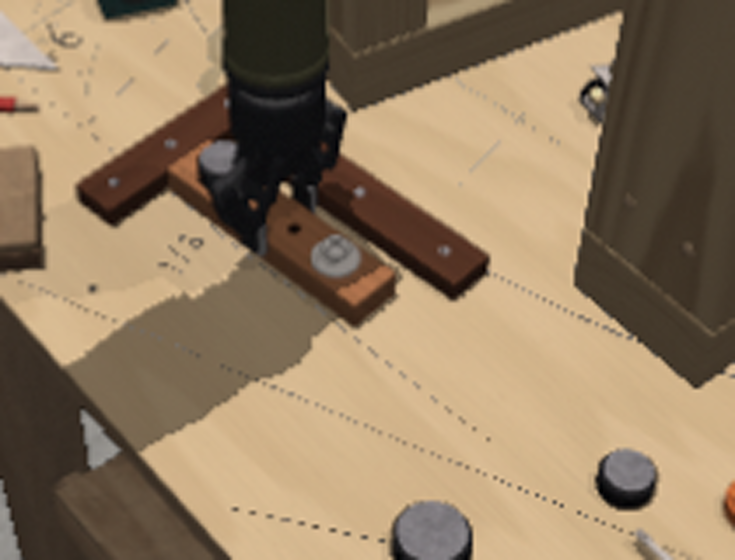

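The crop shows the rail in the grip, square with the battens. Its far end is just short of the short batten, and there is a gap of about 25 mm to the long one.

>>> apply_moves(plan=[[-1,[-0.001,0.01,0],[0,0,0]],[-1,[-0.001,0.01,0],[0,0,0]],[-1,[-0.001,0.01,0],[0,0,0]]])

```text
clock: 5.2
eef_pos: [0.5091, 0.0206, 0.0105]
orientation: [0.662, 0.75, 0.0, 0.001]
ft_force: [0.7, -6.1, 5.6]
opening: 0.0493
grip_force: 43.2
```

>>> apply_moves(plan=[[-1,[-0.001,0.01,0],[0,0,0]],[-1,[0,0,0],[0,0,0]]])

```text
clock: 5.4
eef_pos: [0.509, 0.021, 0.0105]
orientation: [0.662, 0.75, -0.0, 0.002]
ft_force: [1.9, -7.9, 4.7]
opening: 0.0492
grip_force: 43.2
```

>>> apply_moves(plan=[[0.3,[0.001,-0.015,0],[0,0,0]],[0.3,[0,0,0],[0,0,0]],[0.3,[0,0,0.19],[0,0,0]],[0.3,[0,0,0.19],[0,0,0]],[-1,[-0.2,-0.025,0],[0,0,0]],[-1,[-0.2,-0.025,0],[0,0,0]],[-1,[0,0,0],[0,0,0]],[-1,[0,0,0],[0,0,0]]])

```text
clock: 6.2
eef_pos: [0.4478, 0.0137, 0.0671]
orientation: [0.661, 0.75, 0.0, -0.0]
ft_force: [0.1, 0.8, -0.4]
opening: 0.0003
grip_force: 0.0
```

>>> apply_moves(plan=[[-1,[0,0,-0.17],[0,0,0]],[-1,[0,0,-0.17],[0,0,0]],[-1,[0,0,0],[0,0,0]]])

```text
clock: 6.5
eef_pos: [0.4476, 0.0136, 0.0138]
orientation: [0.661, 0.75, -0.001, -0.001]
ft_force: [-0.1, -0.2, 1.3]
opening: 0.0001
grip_force: 0.0
```

```bash
python3 - <<'E'
from h import *
im=capture('scene');cv2.imwrite('pics/s3.png',im[:,:,::-1]);a=im[150:270,190:340,::-1]
cv2.imwrite('pics/c4.png',cv2.resize(a,None,fx=4.5,fy=4.5,interpolation=2))
E
```

```text
(no output)
```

View pics/c4.png

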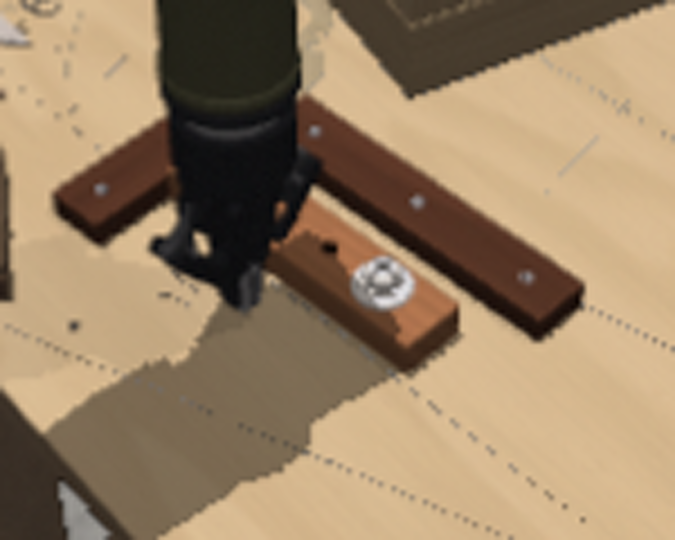

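The fingers are shut beside the rail at mid-length, and the rail lies square with a gap to the long batten. Next I push along the stop's +x.

>>> apply_moves(plan=[[-1,[0.08,0.01,0],[0,0,0]],[-1,[0.08,0.01,0],[0,0,0]],[-1,[0.04,0.005,0],[0,0,0]],[-1,[0.03,0.0037,0],[0,0,0]],[-1,[0.03,0.0037,0],[0,0,0]]])

```text
clock: 7.05
eef_pos: [0.4865, 0.0179, 0.0164]
orientation: [0.662, 0.75, -0.0, -0.0]
ft_force: [-2.1, 0.5, 1.9]
opening: 0.0
grip_force: 1.5
```

>>> apply_moves(plan=[[-1,[0.02,0.0025,0],[0,0,0]],[-1,[0.02,0.0025,0],[0,0,0]],[-1,[0.02,0.0025,0],[0,0,0]]])

```text
clock: 7.35
eef_pos: [0.4958, 0.019, 0.0161]
orientation: [0.662, 0.75, -0.0, -0.0]
ft_force: [-4.0, -1.2, 3.2]
opening: -0.0003
grip_force: 1.7
```

>>> apply_moves(plan=[[-1,[0.02,0.0025,0],[0,0,0]],[-1,[0.02,0.0025,0],[0,0,0]]])

```text
clock: 7.55
eef_pos: [0.4982, 0.0193, 0.0156]
orientation: [0.662, 0.75, -0.003, -0.003]
ft_force: [-15.5, -3.1, 14.2]
opening: -0.0001
grip_force: 8.4
```

>>> apply_moves(plan=[[-1,[0.02,0.0025,0],[0,0,0]],[-1,[0,0,0],[0,0,0]]])

```text
clock: 7.75
eef_pos: [0.4982, 0.0193, 0.0153]
orientation: [0.662, 0.749, -0.004, -0.005]
ft_force: [-18.1, -2.4, 14.6]
opening: -0.0001
grip_force: 9.4
```

>>> apply_moves(plan=[[-1,[-0.16,-0.02,0],[0,0,0]],[-1,[0,0,0.2],[0,0,0]],[-1,[0,0,0.2],[0,0,0]],[-1,[0.12,-0.21,0],[0,0,0]],[-1,[0.12,-0.21,0],[0,0,0]],[-1,[0.12,-0.21,0],[0,0,0]],[-1,[0.12,-0.21,0],[0,0,0]],[-1,[0,0,0],[0,0,0]]])

```text
clock: 8.55
eef_pos: [0.5561, -0.1149, 0.0765]
orientation: [0.664, 0.748, 0.0, 0.003]
ft_force: [-0.6, 0.5, 0.2]
opening: 0.0001
grip_force: 0.0
```

```bash
python3 meas.py m3; python3 - <<'E'
import cv2
a=cv2.imread('pics/scene_m3.png')[150:270,190:340]
cv2.imwrite('pics/c5.png',cv2.resize(a,None,fx=4.5,fy=4.5,interpolation=2))
E
```

```text
top batten px [248.9 181.3] area 508 plane c [0.5802 0.0383] rect [579.4  35.4] [ 41.2 184.4] 6.75
top batten px [215.4 205.7] area 536 plane c [0.4941 0.151 ] rect [495.2 151.2] [178.9  41.6] 7.36
top rail px [251.9 193.9] area 304 plane c [0.5354 0.0267] rect [534.2  24.5] [ 49.9 110.9] 7.62
top felt px [357.3 189. ] area 99 plane c [ 0.5588 -0.3337] rect [ 558.9 -334.3] [34.6 37.9] 0.92
top felt px [232.9 195.2] area 101 plane c [0.531  0.0919] rect [531.7  91.6] [34.4 34.3] 0.84
top felt px [343.6 232.3] area 188 plane c [ 0.4099 -0.2861] rect [ 409.8 -286.2] [50.  48.8] 64.12
scene batten px [254.4 190.7] area 1253 plane c [0.5318 0.0695] rect [509.2  17.8] [189.3 310. ] 7.33
scene rail px [267.4 199.2] area 565 plane c [0.5357 0.0125] rect [536.3  24.5] [ 50.1 218.4] 7.23
scene rail px [395.7 282.7] area 201 plane c [ 0.6087 -0.4138] rect [ 609.  -413.8] [43.4 41. ] 6.0
scene felt px [249.4 179.6] area 98 plane c [0.5475 0.1149] rect [547.2 114.9] [38.6 35.3] 17.25
scene felt px [207.1 265.4] area 75 plane c [ 0.2702 -0.0709] rect [267.4 -66.6] [50.2 25.2] 88.81
scene felt px [359.2 274.1] area 137 plane c [ 0.559  -0.3352] rect [ 558.2 -336. ] [33.9 36.4] 51.31
scene felt px [303.1 291.8] area 294 plane c [ 0.4119 -0.2853] rect [ 411.7 -284.4] [50.8 49.8] 8.82
scene felt px [212.6 324.9] area 662 plane c [ 0.1848 -0.2218] rect [ 176.5 -224.7] [ 69.2 160. ] 1.42
scene felt px [208.4 325.4] area 34 plane c [ 0.1763 -0.2169] rect [ 176.5 -217.9] [ 9.2 29.9] 26.27
scene white px [281.5 207.4] area 81 plane c [ 0.5435 -0.0421] rect [544.1 -42. ] [38.7 36.2] 14.82
scene white px [376.8 305.7] area 81 plane c [ 0.519 -0.431] rect [ 519.1 -430. ] [101.   6.] 88.92
```

View pics/c5.png

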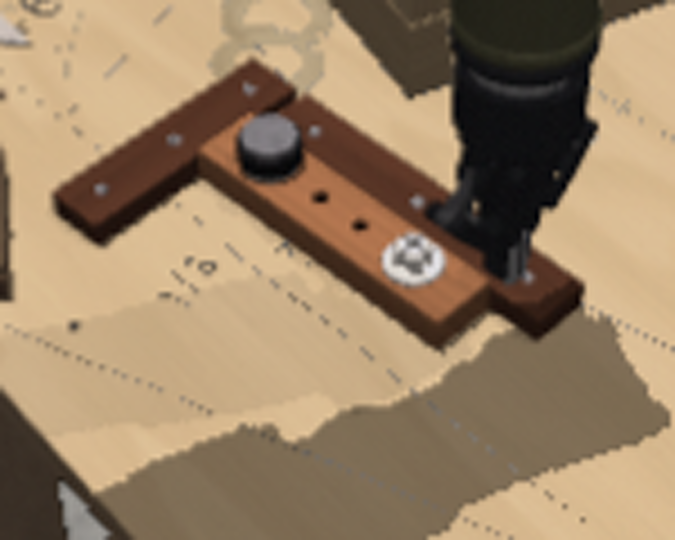

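The rail looks flush on both battens. I nudge its free end to be sure.

>>> apply_moves(plan=[[-1,[-0.013,0,-0.21],[0,0,0]],[-1,[0,0,-0.2],[0,0,0]],[-1,[-0.006,0.05,0],[0,0,0]],[-1,[-0.006,0.05,0],[0,0,0]],[-1,[-0.0025,0.02,0],[0,0,0]],[-1,[-0.0025,0.02,0],[0,0,0]]])

```text
clock: 9.25
eef_pos: [0.5485, -0.0947, 0.0163]
orientation: [0.663, 0.748, -0.003, 0.004]
ft_force: [-2.1, -26.7, -3.9]
opening: 0.0003
grip_force: 13.2
```

>>> apply_moves(plan=[[-1,[-0.0025,0.015,0],[0,0,0]],[-1,[0,0.015,0],[0,0,0]]])

```text
clock: 9.45
eef_pos: [0.5485, -0.0947, 0.0169]
orientation: [0.665, 0.747, -0.004, 0.006]
ft_force: [-2.8, -36.1, -3.8]
opening: 0.0
grip_force: 17.7
```

>>> apply_moves(plan=[[-1,[0.02,-0.2,0],[0,0,0]],[-1,[0,0,0.25],[0,0,0]],[1,[0,0,0.25],[0,0,0]],[1,[0,-0.3,0],[0,0,0]],[1,[0,-0.3,0],[0,0,0]],[1,[0,-0.3,0],[0,0,0]],[1,[0,-0.3,0],[0,0,0]],[1,[0,-0.2,0],[0,0,0]]])

```text
clock: 10.25
eef_pos: [0.5514, -0.3262, 0.0921]
orientation: [0.662, 0.749, -0.0, 0.002]
ft_force: [0.3, -0.4, -1.0]
opening: 0.0849
grip_force: 0.0
```

>>> apply_moves(plan=[[1,[0,0,0],[0,0,0]]])

```text
clock: 10.35
eef_pos: [0.5505, -0.3287, 0.0918]
orientation: [0.664, 0.748, -0.001, 0.002]
ft_force: [-0.8, -0.3, 0.1]
opening: 0.085
grip_force: 0.0
```

```bash
python3 meas.py m4|egrep "rail|white|felt"; python3 - <<'E'
from h import *
print(plane('scene',[(359.2,274.1)],.022),ctrl.get_obs()['eef_pos'])
E
```

```text
top rail px [258.8 193.5] area 432 plane c [0.5372 0.0035] rect [537.3  -2.4] [ 50.4 165.3] 7.02
top felt px [232.9 195.3] area 104 plane c [0.5305 0.0918] rect [530.   91.6] [37.9 34.2] 1.36
top white px [271.7 191.9] area 78 plane c [ 0.5426 -0.0403] rect [542.2 -39.8] [34.2 37.3] 0.85
scene rail px [261.4 195.2] area 435 plane c [0.532 0.036] rect [533.7  45.6] [ 50.5 176.2] 7.14
scene felt px [249.5 179.7] area 100 plane c [0.5476 0.1143] rect [546.7 114.4] [39.4 36.9] 87.02
scene felt px [206.9 265. ] area 47 plane c [ 0.2704 -0.0695] rect [274.8 -70.1] [52.7 24.8] 64.19
scene felt px [359.4 273.8] area 133 plane c [ 0.56   -0.3349] rect [ 560.9 -334.7] [34.8 33.3] 44.77
scene felt px [303.3 291.5] area 282 plane c [ 0.4129 -0.2849] rect [ 413.5 -285.1] [49.7 47.1] 49.44
scene felt px [371.8 301.8] area 63 plane c [ 0.5244 -0.4123] rect [ 524.8 -427.6] [104.6   6. ] 87.55
scene felt px [216.6 319.7] area 179 plane c [ 0.1999 -0.2164] rect [ 200.8 -222.9] [ 36.2 163. ] 9.59
scene white px [281.6 207.5] area 86 plane c [ 0.5433 -0.0425] rect [543.3 -41.5] [37.9 37. ] 86.78
scene white px [381.7 310.7] area 55 plane c [ 0.5182 -0.4479] rect [ 518.2 -448.6] [63.8  5.7] 89.67
[[ 0.56031768 -0.33450325  0.022     ]] [ 0.55175057 -0.32271781  0.09108944]
```

>>> apply_moves(plan=[[1,[0.05,-0.06,0],[0,0,0]],[1,[0,0,0],[0,0,0]],[1,[0,0,0],[0,0,0]],[1,[0,0,0],[0,0,0]]])

```text
clock: 10.85
eef_pos: [0.5588, -0.3307, 0.0898]
orientation: [0.661, 0.75, 0.0, -0.0]
ft_force: [-0.1, 0.1, -0.5]
opening: 0.0852
grip_force: 0.0
```

```bash
python3 - <<'E'
from h import *
f=[]
for z,n,px in((.056,'top',(232.9,195.3)),(.056,'scene',(249.5,179.7)),(.034,'scene',(281.6,207.6)),(.035,'top',(271.7,191.9))): print(n,z,plane(n,[px],z)[0].round(4))
P=[]
for i in range(4):
    capture('top'); o=ctrl.get_obs(); P.append(o['eef_pos'])
print(np.array(P).round(4),o['ft_force'],o['joint_vel'].round(3) if hasattr(o['joint_vel'],'round') else '')
E
```

```text
top 0.056 [0.5263 0.0886 0.056 ]
scene 0.056 [0.5282 0.0874 0.056 ]
scene 0.034 [ 0.5444 -0.0414  0.034 ]
top 0.035 [ 0.5427 -0.0405  0.035 ]
[[ 0.5587 -0.3311  0.0898]
 [ 0.5586 -0.3314  0.0897]
 [ 0.5586 -0.3316  0.0897]
 [ 0.5586 -0.3319  0.0896]] [-0.28453012  0.07737801 -0.12273561] [ 0.006  0.002  0.002 -0.001 -0.001  0.     0.001]
```

>>> apply_moves(plan=[[1,[0.005,-0.015,-0.19],[0,0,0]],[1,[0,0,-0.19],[0,0,0]],[1,[0,0,-0.19],[0,0,0]],[1,[0,0,0],[0,0,0]],[1,[0,0,0],[0,0,0]]])

```text
clock: 11.55
eef_pos: [0.5592, -0.3346, 0.0042]
orientation: [0.662, 0.75, -0.0, -0.0]
ft_force: [0.8, -0.1, 0.7]
opening: 0.0856
grip_force: 0.0
```

>>> apply_moves(plan=[[-1,[0,0,0],[0,0,0]],[-1,[0,0,0],[0,0,0]],[-1,[0,0,0],[0,0,0]],[-1,[0,0,0],[0,0,0]],[-1,[0,0,0],[0,0,0]],[-1,[0,0,0],[0,0,0]],[-1,[0,0,0],[0,0,0]]], force=50)

```text
clock: 12.25
eef_pos: [0.56, -0.335, 0.0059]
orientation: [0.662, 0.75, 0.0, 0.001]
ft_force: [-1.3, 1.5, 7.9]
opening: 0.0418
grip_force: 50.0
```

>>> apply_moves(plan=[[-1,[0,0,0.2],[0,0,0]],[-1,[0,0,0.2],[0,0,0]],[-1,[0,0,0.15],[0,0,0]],[-1,[0,0,0],[0,0,0]]])

```text
clock: 12.65
eef_pos: [0.5613, -0.336, 0.0909]
orientation: [0.662, 0.75, 0.001, 0.003]
ft_force: [0.1, -0.5, -0.2]
opening: 0.0421
grip_force: 51.1
```

```bash
python3 - <<'E'
from h import *
im=capture('scene');cv2.imwrite('pics/s6.png',im[:,:,::-1]);a=im[170:330,270:450,::-1]
cv2.imwrite('pics/c6.png',cv2.resize(a,None,fx=3.7,fy=3.7,interpolation=2)); print(ctrl.get_obs()['eef_pos'])
E
```

```text
[ 0.56038783 -0.33525587  0.08883416]
```

View pics/c6.png

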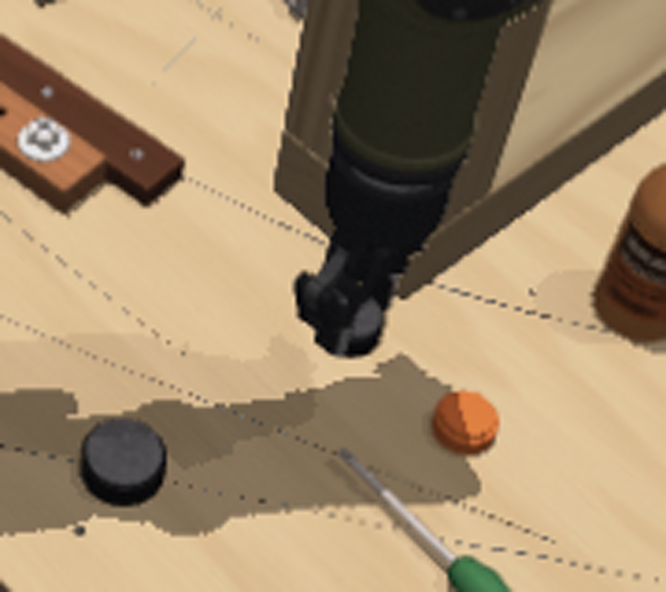

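The crop shows the small cap level in the grip, lifted clear, with the bystanders untouched.

>>> apply_moves(plan=[[-1,[-0.014,0.25,0],[0,0,0]],[-1,[-0.014,0.25,0],[0,0,0]],[-1,[-0.014,0.25,0],[0,0,0]],[-1,[-0.014,0.25,0],[0,0,0]],[-1,[-0.014,0.25,0],[0,0,0]],[-1,[-0.014,0.25,0],[0,0,0]],[-1,[-0.014,0.25,0],[0,0,0]],[-1,[-0.014,0.21,0],[0,0,0]]])

```text
clock: 13.5
eef_pos: [0.5416, -0.0381, 0.0857]
orientation: [0.661, 0.75, -0.0, -0.001]
ft_force: [-0.0, 0.3, -0.7]
opening: 0.0424
grip_force: 51.1
```

>>> apply_moves(plan=[[-1,[0,0,0],[0,0,0]],[-1,[0,0,0],[0,0,0]],[-1,[0,0,0],[0,0,0]],[-1,[0,0,0],[0,0,0]]])

```text
clock: 13.9
eef_pos: [0.5424, -0.0423, 0.0863]
orientation: [0.663, 0.749, -0.0, 0.0]
ft_force: [-0.3, 0.5, 0.5]
opening: 0.0422
grip_force: 51.1
```

>>> apply_moves(plan=[[-1,[0.007,0.007,-0.1],[0,0,0]],[-1,[0,0,-0.07],[0,0,0]],[-1,[0,0,0],[0,0,0]],[-1,[0,0,0],[0,0,0]]])

```text
clock: 14.3
eef_pos: [0.5433, -0.0401, 0.0608]
orientation: [0.662, 0.749, -0.0, -0.0]
ft_force: [0.1, 0.2, -0.5]
opening: 0.0421
grip_force: 51.1
```

>>> apply_moves(plan=[[-1,[0,0,-0.02],[0,0,0]],[-1,[0,0,-0.02],[0,0,0]],[-1,[0,0,0],[0,0,0]]])

```text
clock: 14.6
eef_pos: [0.5435, -0.0395, 0.0549]
orientation: [0.662, 0.75, -0.0, -0.0]
ft_force: [-1.1, 0.3, -1.2]
opening: 0.0422
grip_force: 51.1
```

>>> apply_moves(plan=[[-1,[0,-0.008,-0.02],[0,0,0]],[-1,[0,0,-0.02],[0,0,0]],[-1,[0,0,0],[0,0,0]]])

```text
clock: 14.9
eef_pos: [0.5442, -0.0408, 0.0494]
orientation: [0.662, 0.75, 0.0, 0.001]
ft_force: [0.5, -0.1, 1.4]
opening: 0.0423
grip_force: 51.2
```

>>> apply_moves(plan=[[-1,[0,0,-0.02],[0,0,0]],[-1,[0,0,0],[0,0,0]]])

```text
clock: 15.1
eef_pos: [0.5436, -0.0408, 0.0459]
orientation: [0.662, 0.75, -0.0, -0.0]
ft_force: [-0.9, -0.8, -2.5]
opening: 0.0424
grip_force: 50.9
```

>>> apply_moves(plan=[[-1,[0,0,-0.015],[0,0,0]],[-1,[0,0,0],[0,0,0]]])

```text
clock: 15.3
eef_pos: [0.5431, -0.0406, 0.0432]
orientation: [0.662, 0.75, -0.0, -0.001]
ft_force: [0.5, 0.9, -2.3]
opening: 0.0421
grip_force: 51.0
```

>>> apply_moves(plan=[[-1,[0,0,-0.015],[0,0,0]],[-1,[0,0,0],[0,0,0]]])

```text
clock: 15.5
eef_pos: [0.5433, -0.0409, 0.0411]
orientation: [0.662, 0.75, -0.0, -0.0]
ft_force: [-0.1, -0.7, -1.4]
opening: 0.0422
grip_force: 51.0
```

>>> apply_moves(plan=[[-1,[0,0,-0.015],[0,0,0]],[-1,[0,0,0],[0,0,0]]])

```text
clock: 15.7
eef_pos: [0.5437, -0.0409, 0.0399]
orientation: [0.662, 0.75, 0.0, 0.0]
ft_force: [-1.9, 0.3, 5.7]
opening: 0.042
grip_force: 51.7
```

>>> apply_moves(plan=[[-1,[0,0,-0.01],[0,0,0]],[-1,[0,0,0],[0,0,0]]])

```text
clock: 15.9
eef_pos: [0.5437, -0.0409, 0.0397]
orientation: [0.662, 0.75, 0.001, 0.0]
ft_force: [-4.7, 1.0, 21.3]
opening: 0.0422
grip_force: 53.2
```

>>> apply_moves(plan=[[-1,[0,0,-0.01],[0,0,0]],[-1,[0,0,0],[0,0,0]]])

```text
clock: 16.1
eef_pos: [0.5438, -0.0409, 0.0396]
orientation: [0.662, 0.75, 0.001, 0.001]
ft_force: [-10.3, 1.0, 36.8]
opening: 0.042
grip_force: 54.6
```

```bash
python3 - <<'E'
from h import *
im=capture('scene');cv2.imwrite('pics/s7.png',im[:,:,::-1]);a=im[170:250,230:330,::-1]
cv2.imwrite('pics/c7.png',cv2.resize(a,None,fx=7,fy=7,interpolation=2))
import json
for i in range(3):
    capture('top');o=ctrl.get_obs(); print(o['eef_pos'],o['ft_force'],o['wrist_torque'])
E
```

```text
[ 0.54374804 -0.04086966  0.03960857] [-9.99519706  1.15823338 36.54502915] [0.20624459 2.23809672 0.01145649]
[ 0.5437634  -0.04086901  0.03960141] [-9.85184125  0.91384807 35.68679366] [ 0.15779245  2.31765483 -0.01231842]
[ 0.5437404  -0.04088469  0.03960537] [-9.81691813  0.20315169 35.53603569] [0.1878713  2.27516118 0.00706329]
```

View pics/c7.png

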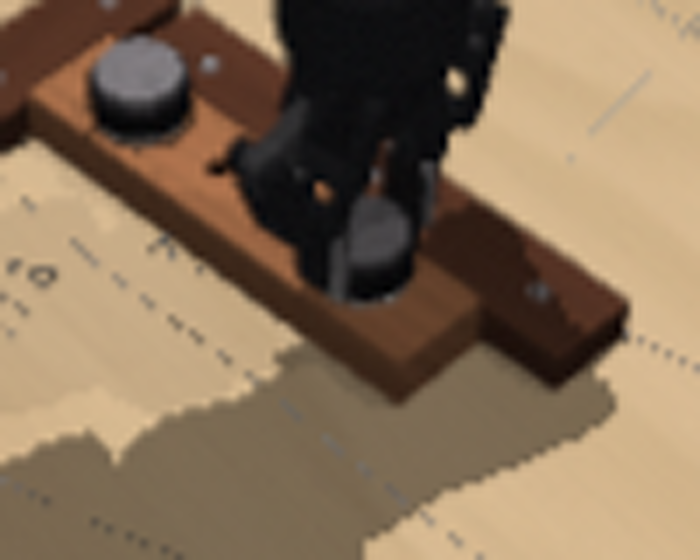

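The cap sits over the stud, as tall as the fitted glide and level. The tool stopped hard at the predicted home height: 0.0396 m less the 0.0059 m grasp offset puts the cap's underside at 0.034 m. I ease the push a little and verify.

>>> apply_moves(plan=[[-1,[0,0,0.008],[0,0,0]],[-1,[0,0,0],[0,0,0]],[-1,[0,0,0],[0,0,0]],[-1,[0,0,0],[0,0,0]]])

```text
clock: 16.7
eef_pos: [0.5437, -0.0409, 0.0397]
orientation: [0.662, 0.75, 0.001, 0.0]
ft_force: [-6.3, 0.7, 23.5]
opening: 0.0423
grip_force: 53.4
```

```bash
python3 meas.py m8|egrep "rail|batten|felt"; python3 - <<'E'
from h import *
t=cv2.imread('pics/scene_m8.png'); o=ctrl.get_obs(); print(o['eef_pos'],o['ft_force'])
# expected felt-centre pixel if home / 14 mm up
print(proj('scene',[[.5437,-.0409,.056],[.5437,-.0409,.07]]).round(1), proj('scene',[[.5273,.088,.056]]).round(1))
E
```

```text
top batten px [235.2 182.6] area 246 plane c [0.5749 0.0853] rect [574.   83.5] [40.2 87.6] 6.32
top batten px [215.2 202.6] area 475 plane c [0.5049 0.1522] rect [503.4 152.4] [162.2  42. ] 6.92
top felt px [232.7 195.1] area 94 plane c [0.5313 0.0925] rect [531.6  91.6] [34.4 34.2] 0.83
top felt px [343.6 232.3] area 188 plane c [ 0.4098 -0.2862] rect [ 410.2 -286.2] [51.3 49. ] 26.85
scene batten px [233.5 183.4] area 828 plane c [0.5011 0.1334] rect [499.  104.9] [191.  133.9] 7.05
scene batten px [303.4 210.9] area 412 plane c [ 0.5925 -0.0816] rect [589.1 -74.4] [ 53.7 106.1] 7.86
scene rail px [254.8 192.9] area 252 plane c [0.5224 0.0553] rect [532.3  53.2] [ 49.4 159.9] 6.81
scene rail px [395.7 282.7] area 201 plane c [ 0.6087 -0.4138] rect [ 609.  -413.8] [43.4 41. ] 6.0
scene felt px [249.4 179.6] area 99 plane c [0.5473 0.1148] rect [547.2 114.9] [38.6 35.3] 17.25
scene felt px [283.4 202.8] area 48 plane c [ 0.5666 -0.0233] rect [568.9 -21. ] [32.2 20.2] 49.92
scene felt px [207.3 265.8] area 99 plane c [ 0.27   -0.0723] rect [267.4 -66.6] [50.2 25.2] 88.81
scene felt px [303.1 291.7] area 293 plane c [ 0.4121 -0.2851] rect [ 412.3 -284.3] [50.9 49.8] 8.83
scene felt px [209.4 326.7] area 1156 plane c [ 0.176  -0.2211] rect [ 192.4 -223.6] [116.4 116.3] 57.38
[ 0.54373396 -0.04086237  0.03970244] [-6.45663736  1.11791087 24.87194749]
[[281.5 202.3]
 [281.6 198.9]] [[249.1 179.7]]
```

```bash
python3 -c "
from cell import ctrl
print(ctrl.finish_job())"
```

```text
the job is handed in; nothing more can be done
None
```

The job is handed in, with no verdict returned: by my measurements the rail is flush in the corner, the small cap is home on the stud (I inferred the click from its height, as no force drop was recorded), and the arm is still pressing it down at about 24 N.

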